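# Build up a kebab spit and hold it slanting for the skewers

## Robot

A 6-joint arm with a two-finger parallel gripper is mounted at the origin on a cart in front of the work surface, level with it; the furniture and walls round the work are solid. World frame = base frame: x ahead of the robot, y to its left, z up, the work surface at z = 0. Lengths are in mm, angles in rad, forces in N, time in s.
With the tool pointing down it reaches from about 325 to 875 mm from the base axis. Payload 4.4 kg.
Tool frame: the origin (TCP) lies on the centre line of the jaws, within the pads' length; the fingertips stand ahead of it and the grasp point (between the pads) lies 6 mm ahead of it (ctrl.tcp_to_tips is the z of the fingertips in the tool frame, in mm); z points along the fingers, y is the line along which they close (so a half turn about z gives the same grasp; the last joint's range is limited). The gripper opens to 85 mm and grips with 20 to 120 N. Pads are 22 mm wide; open, the fingers measure 114 mm over their backs; the gripper's body (76 mm by 85 mm) begins 54 mm behind the grasp point. The pads swing forward as they close: fully open they stand 13 mm farther back than shut.
Start: joints at [1.097, 0.207, 1.542, -0, 1.393, -0.15], TCP at [182.958, 545.118, 256.282] pointing down, gripper open.
Joint ranges: [-2.73, 2.73], [-0.86, 2.22], [0.23, 2.46], [-1.11, 4.25], [0.08, 2.63], [-2.82, 2.82]. Speed limits (rad/s): [2.79, 2.79, 3.14, 3.14, 3.14, 3.14].

## Interface

Orientations are given as a 3x3 rotation matrix whose columns are the frame's x, y, z axes.
In Python, from plant import ctrl, sensors, optics gives the robot as it stands. Calls block until the motion is done:
- ctrl.move_ptp(position, orientation): joint-space move of the TCP to a pose.
- ctrl.move_l(position, rot=None, vel=150, threshold=None): straight line of the TCP; rot=None keeps the orientation; vel is the mean speed in mm/s. With threshold (N) it stops when the force on the tool has changed by that much, and returns True; else False.
- ctrl.set_joints(angles): joint-space move.
- ctrl.gripper_to(opening, force=None): finger opening in mm; force is the grip in N (None keeps the last); returns when the fingers have stopped.
- ctrl.hold(seconds).
- ctrl.solve_ik(position, orientation): joint angles nearest the present ones, or None.
- sensors.read_state(): the state.
- optics.grab_frame(name): name is "side" or "top"; returns (picture, depth): 480x640x3 uint8, red, green, blue; 480x640 float32, mm along the optical axis (not along the pixel's ray), 0 where there is no reading.
- optics.camera_params(name): a dict with "mtx" (3x3 intrinsics, pixels), "R" (3x3) and "t" (3): a world point X has camera coordinates R X + t. Camera axes: x right, y down, z forward; pixel columns grow to the right and rows downward; lengths in mm; the calibration is good to about 2 mm. A picture is of the moment at which its call begins. camera_params takes no time and is no camera call.
A pose or a line that the arm cannot do raises ctrl.MotionError and nothing moves.
- ctrl.finish_job(): hands the job in; it is judged then, once.
The state is a dict: "t": time; "q": joint angles; "qvel": joint speeds; "tau": joint torques, N m; "eef_pos": TCP position; "eef_rot": TCP orientation; "force": force on the tool from outside, world axes, zero at the start; "wrist_torque": the same for the moment, N m; "grip_width": finger opening in mm; "grasp_force": force on a finger pad.
Only numpy, scipy, OpenCV 4.12 (cv2) and the standard library are available. Lean on these libraries where they do the work, as an engineer would, in place of code of your own. Each camera call takes 0.05 s, during which the arm holds its last target. There are 200 camera calls.

## Task

Build up the kebab spit for the oven's rotisserie: slide the loose skewer wheel (hub upward) down the upright spit until it sits fully home on the shoulder, then slide the locking collar down until it lies on the wheel's hub. Then take the spit by its free upper end, draw it straight up out of its stand, lean it over to about halfway between upright and level with the pointed end still the higher, and finish while holding it still like that, all of it well over a hand's breadth (10 cm) above the worktop, wheel and collar still home, so that I can hang the skewers in the wheels. Leave the other things on the worktop where they are.

Things in the scene. Friction and masses are not known exactly. Their poses are not given: they have to be found in the camera images.
- spit_stand: Heavy dark steel stand, fixed. Round foot 120 mm across, 10 mm high; on it an upright square socket 32 x 32 mm, mouth 68 mm above the worktop, with a square hole 11 mm wide and 52 mm deep that holds the spit. Origin: centre of the foot's underside; z up; x, y square to the socket's sides.
- spit: Loose steel spit 229 mm long, about 0.16 kg, upright in the stand; square bar 10 x 10 mm. Origin: lower (drive) end, 20 mm above the worktop; z along the bar to the pointed end, x and y square to its flats. Along z: 0-48 mm in the socket; 48-53 flange resting on the socket, with a fixed star wheel 68 mm across; 152-160 shoulder 24 mm across; 160-220 bare bar; cone to 229. Rocks about 1 degree.
- wheel_seat (a point): Point on the spit's axis on top of its shoulder, 160 mm from the drive end (180 mm above the worktop while in the stand): the loose wheel's origin is here when it is home.
- collar_seat (a point): Point on the spit's axis 24 mm above wheel_seat: the collar's origin is here when it lies home on the wheel's hub.
- spit_grip (a point): Place to grip the spit, on its axis 213 mm from the drive end (233 mm above the worktop in the stand); z along the spit. With wheel and collar home the bar is free from 196 to 220 mm: grip across two parallel flats (along the spit's x or y), fingertips just above the collar. Raised 48 mm, the spit is clear of the socket.
- skewer_wheel: Loose steel wheel, about 45 g, flat on the worktop left or right of the stand: eight-armed star plate 68 mm across, 0-4 mm high, with a round hub 28 mm across that rises to 24 mm; 17 mm round hole right through, sliding freely on the spit at any turn. Origin: centre of the underside; z up the hub. Grip the hub just above the plate. Home, the spit stands 45 mm out of the hub, between the fingers.
- lock_collar: Loose steel ring, about 40 g, 30 mm across, 12 mm high, 17 mm round hole, flat on the worktop on the other side of the stand. A small thumbscrew (dark knob 9 mm thick) sticks out along its +y to 26.5 mm from the centre: grip along its x. Origin: centre of the underside; z up. Goes on the way up it lies, at any turn; home, the spit stands 33 mm out of it.
- garlic: Bystander: a loose garlic bulb 53 mm across, behind and left of the stand; leave it.
- lemon: Bystander: a loose lemon 71 x 53 mm, behind and right of the stand; leave it.
- matchbox: Bystander: a loose matchbox 54 x 36 x 16 mm, in front and left of the stand; leave it.
- bottle_opener: Bystander: a loose flat bottle opener 126 x 38 x 13 mm, at the far right; leave it.
- espresso_cup: Bystander: a loose cup 63 mm across and 49 mm high, at the right behind the work; leave it.
- jar_lid: Bystander: a loose plain jar lid 66 mm across and 13 mm high, closed on top, in front and right of the stand; leave it.

How it is judged:
By the outcome, as a careful person would: the job done as asked, in the order asked, and still so for the second after the job is handed in, while the arm keeps its last pose, push and grip.
It also fails if it takes over 72 s, if anything falls off the work surface, if the arm or the gripper's body presses on something with over 40 N, if the wrist force passes 120 N, or if a joint passes its speed limit or range.

## Working session

There is one attempt and no reset: what is moved stays moved. The work goes in short steps, each a Python script; the robot and the scene stay as the last script left them, time stands still between calls to the robot, and variables do not carry over. Pictures are saved under pics/ and viewed, at most 10 in all, crops included, and the job is handed in when it is done.

```bash
ls; mkdir -p pics
python3 - <<'E'
from plant import ctrl,sensors,optics
import cv2,numpy as np
for n in("top","side"):
    p,d=optics.grab_frame(n); cv2.imwrite(f"pics/{n}0.png",p[:,:,::-1]); np.savez(f"{n}0.npz",p=p,d=d)
    c=optics.camera_params(n); print(n,c["mtx"].tolist(),np.round(c["R"],3).tolist(),c["t"],"pos",-c["R"].T@c["t"], (d>0).mean())
s=sensors.read_state();print(s["t"],s["eef_rot"],ctrl.tcp_to_tips,s["force"])
E
```

```text
pics
top [[562.532621356466, 0.0, 321.1200244256784], [0.0, 562.532621356466, 240.01022420356625], [0.0, 0.0, 1.0]] [[-0.476, -0.88, 0.009], [-0.845, 0.454, -0.284], [0.246, -0.142, -0.959]] [ 119.58474433  498.37011649 1544.20372164] pos [  98.53737806   99.018025   1621.02567341] 0.9959895833333333
side [[499.68226004210635, 0.0, 320.53818088270253], [0.0, 499.68226004210635, 233.32928974318042], [0.0, 0.0, 1.0]] [[0.802, -0.597, -0.012], [-0.387, -0.504, -0.772], [0.455, 0.624, -0.635]] [-451.7826722   240.18396915 1181.17080266] pos [ -82.29094028 -886.11726243  930.04558241] 0.9960286458333333
0.1 [[-9.48026375e-01  3.18190071e-01 -1.03503447e-03]
 [ 3.18191539e-01  9.48024503e-01 -1.91988803e-03]
 [ 3.70348729e-04 -2.14944370e-03 -9.99997621e-01]] 25.0 [ 0.38771062 -0.68790401  0.72044074]
```

View pics/top0.png

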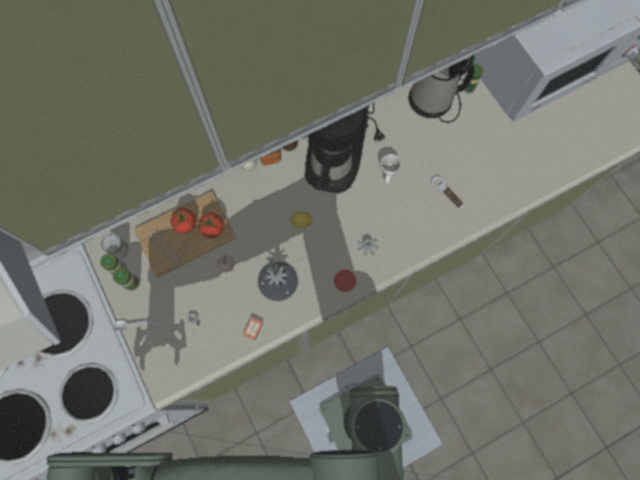

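View pics/side0.png

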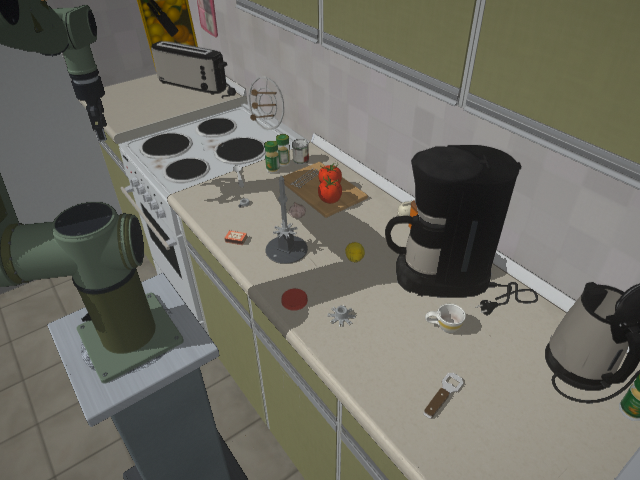

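The top view shows the wheel at about (368,243), the stand and spit at (278,280), and the collar at (194,317). In the side view they are at (341,316), (286,250) and (241,203).

```bash
cat > h.py <<'E'
import numpy as np,cv2
from plant import ctrl,sensors,optics
C={n:optics.camera_params(n) for n in("top","side")}
def proj(n,X):
    c=C[n];x=c["mtx"]@(c["R"]@np.asarray(X,float)+c["t"]);return x[:2]/x[2]
def ray(n,uv):
    c=C[n];return -c["R"].T@c["t"],c["R"].T@np.linalg.solve(c["mtx"],[uv[0],uv[1],1])
def plane(n,uv,z):
    o,d=ray(n,uv);return o+d*(z-o[2])/d[2]
def tri(a,b):
    o1,d1=ray("top",a);o2,d2=ray("side",b)
    s=np.linalg.lstsq(np.c_[d1,-d2],o2-o1,rcond=None)[0]
    p,q=o1+s[0]*d1,o2+s[1]*d2;return (p+q)/2,np.linalg.norm(p-q)
def cloud(n,d):
    c=C[n];v,u=np.mgrid[:480,:640];P=np.linalg.inv(c["mtx"])@np.stack([u,v,np.ones_like(u)]).reshape(3,-1)*d.reshape(-1)
    return ((P.T-c["t"])@c["R"]).reshape(480,640,3)
def crop(p,u,v,w,h,W,H):
    return cv2.resize(np.ascontiguousarray(p[v:v+h,u:u+w,::-1]),(W,H),interpolation=cv2.INTER_CUBIC)
E
python3 - <<'E'
from h import *
T=np.load("top0.npz");S=np.load("side0.npz")
a=[crop(T["p"],348,223,40,40,260,260),crop(T["p"],250,240,60,60,270,270)[:260],crop(T["p"],174,297,40,40,260,260)]
b=[crop(S["p"],316,296,50,40,260,300),crop(S["p"],255,170,65,100,270,300),crop(S["p"],221,158,40,50,260,300)]
cv2.imwrite("pics/mos.png",np.vstack([np.hstack(a),np.hstack(b)]))
for n,D,rois in(("top",T,[(348,223,40,40),(174,297,40,40),(250,240,60,60)]),("side",S,[(316,296,50,40),(221,185,40,30),(255,170,65,100)])):
    P=cloud(n,D["d"])
    for u,v,w,h in rois:
        Q=P[v:v+h,u:u+w].reshape(-1,3);z=Q[:,2];zf=np.median(z);m=(z>6)
        print(n,"floor",round(float(zf),1),"zmax",np.percentile(z,[99,99.9]).round(1),m.sum(),"mid",((Q[m].min(0)+Q[m].max(0))/2).round(1),"mean",Q[m].mean(0).round(1))
E
```

```text
top floor -0.7 zmax [  25.9 1621. ] 134 mid [ 308.  -112.7  813.5] mean [ 419.6 -235.7   97.4]
top floor -0.6 zmax [  13.7 1621. ] 99 mid [326.4 229.7 813.6] mean [458.8 282.6 107.3]
top floor 1.4 zmax [ 209.9 1621. ] 956 mid [346.5  10.8 813.5] mean [456.3  30.2  52.8]
side floor -1.4 zmax [ 22.9 930. ] 131 mid [ 190.  -564.   468.1] mean [ 409.7 -287.    58.3]
side floor -1.5 zmax [ 11.4 930. ] 50 mid [ 206.6 -286.7  468. ] mean [445.9 222.6  64.3]
side floor 0.3 zmax [226.7 930. ] 2253 mid [ 346.2 -242.5  468. ] mean [556.5 113.9  54.6]
```

View pics/mos.png

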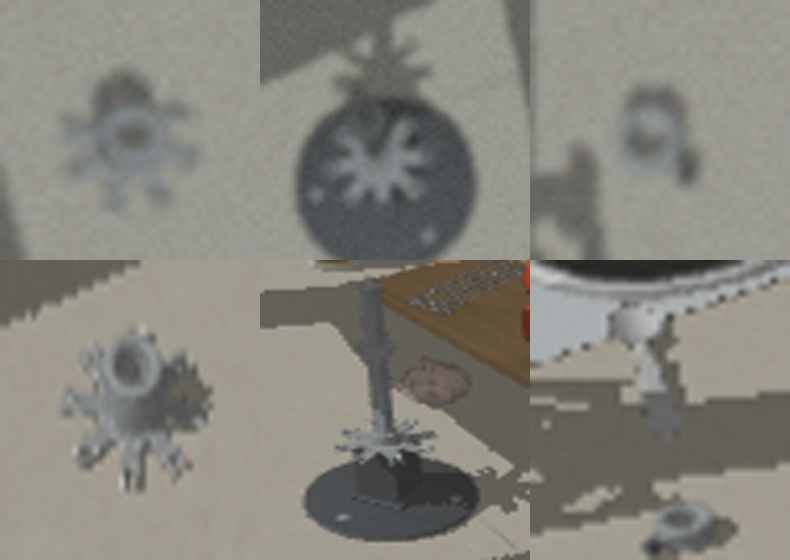

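The mosaic shows the wheel hub hole at about top (367.6,243.1) and side (341.8,310.1). The collar hole is at top (192.3,317.7) and side (244.3,200.8), with its knob toward top (198.3,322.8). The spit tip is at side (281.5,176.7).

Run:
```python
from h import *
T=np.load("top0.npz");S=np.load("side0.npz")
f=lambda a:np.round(a,1)
for nm,a,b,z in(("wheel",(367.65,243.1),(341.8,310.1),24),("collar",(192.3,317.7),(244.3,200.8),12)):
    X,g=tri(a,b);print(nm,"tri",f(X),f(g),"planes",f(plane("top",a,z)),f(plane("side",b,z)))
k=plane("top",(198.3,322.8),6)-plane("top",(192.3,317.7),12);print("knob dir deg",np.degrees(np.arctan2(k[1],k[0])),f(k))
k=plane("side",(221+122/6.5,158+(547-260)/6),6)-plane("side",(244.3,200.8),12);print("knob side",np.degrees(np.arctan2(k[1],k[0])),f(k))
# foot: dark mask, ellipse fit
def foot(n,p,roi):
    u,v,w,h=roi;q=p[v:v+h,u:u+w].astype(int);hsv=cv2.cvtColor(p[v:v+h,u:u+w],cv2.COLOR_RGB2HSV)
    m=((q[...,2]>=q[...,0]+2)&(q.sum(2)<330)).astype(np.uint8)
    m=cv2.morphologyEx(m,cv2.MORPH_OPEN,np.ones((3,3)))
    c=max(cv2.findContours(m,cv2.RETR_EXTERNAL,cv2.CHAIN_APPROX_NONE)[0],key=cv2.contourArea)
    return cv2.convexHull(c).reshape(-1,2)+[u,v]
for n,p,r in(("top",T["p"],(253,258,52,45)),("side",S["p"],(262,228,50,42))):
    hull=foot(n,p,r);W=np.array([plane(n,x,10)[:2] for x in hull])
    c,rad=cv2.minEnclosingCircle(W.astype(np.float32));A=np.linalg.lstsq(np.c_[2*W,np.ones(len(W))],(W**2).sum(1),rcond=None)[0]
    print(n,"foot",f(c),f(rad),"lsq",f(A[:2]),f(np.sqrt(A[2]+A[:2]@A[:2])))
# clouds
for n,D,roi in(("top",T,(250,240,60,60)),("side",S,(255,170,65,100))):
    u,v,w,h=roi;P=cloud(n,D["d"])[v:v+h,u:u+w].reshape(-1,3);P=P[D["d"][v:v+h,u:u+w].reshape(-1)>0]
    for lo,hi in((62,78),(90,150),(190,215),(215,260)):
        Q=P[(P[:,2]>lo)&(P[:,2]<hi)]
        if len(Q):print(n,lo,hi,len(Q),f(Q.mean(0)),"max",f(Q[:,2].max()))
    Q=P[(P[:,2]>18)&(P[:,2]<58)];print(n,"socket",len(Q));np.save(n+"_sock.npy",Q)
    if n=="side":
        for q in Q[np.argsort(Q[:,1])][::6]: print(f(q).tolist(),end=" ")
    print()
for n,D,roi,z0 in(("top",T,(348,223,40,40),18),("side",S,(316,296,50,40),18),("top",T,(180,305,28,25),7),("side",S,(230,190,28,22),7)):
    u,v,w,h=roi;P=cloud(n,D["d"])[v:v+h,u:u+w].reshape(-1,3);P=P[D["d"][v:v+h,u:u+w].reshape(-1)>0]
    Q=P[P[:,2]>z0];print(n,len(Q),f(Q.mean(0)),f((Q.min(0)+Q.max(0))/2),f(Q.max(0)))
cv2.imwrite("pics/sock.png",crop(S["p"],265,220,44,44,600,600))
# tip from side, spit line: print pixel predicted
```

```text
wheel tri [ 435.8 -256.4   19.5] 1.6 planes [ 434.1 -255.    24. ] [ 434.1 -259.6   24. ]
collar tri [482.2 294.8  10.1] 0.9 planes [481.3 294.7  12. ] [481.4 292.4  12. ]
knob dir deg -157.63764540167256 [-20.   -8.2  -6. ]
knob side -161.2690746011224 [-21.2  -7.2  -6. ]
top foot [462.7  31.9] 57.3 lsq [462.2  31.6] 55.9
side foot [459.2  24.2] 57.0 lsq [458.   23.7] 55.5
top 62 78 175 [458.6  31.7  71.2] max 78.0
top 90 150 22 [458.8  30.9 119. ] max 145.4
top 190 215 11 [459.   30.5 203.1] max 210.0
top 215 260 29 [460.7  31.2 235.6] max 249.1
top socket 31

side 62 78 184 [474.8  34.2  70. ] max 76.2
side 90 150 89 [463.1  27.6 120.1] max 149.6
side 190 215 44 [463.5  27.9 202.6] max 214.5
side 215 260 52 [463.   27.8 230.2] max 248.1
side socket 406
[454.4, 8.0, 25.9] [458.7, 9.8, 22.4] [457.3, 10.8, 40.6] [463.0, 11.6, 18.9] [455.2, 12.7, 40.5] [466.3, 13.3, 52.3] [469.9, 14.0, 50.0] [454.3, 14.8, 53.8] [466.4, 15.3, 32.9] [473.2, 15.9, 28.9] [454.8, 16.2, 49.1] [478.2, 16.4, 51.3] [472.1, 17.2, 50.3] [471.8, 18.1, 35.4] [480.1, 19.1, 52.2] [477.4, 19.9, 53.0] [480.4, 20.5, 40
[... 651 characters left out ...]
136.8, 29.5] [571.5, 138.2, 48.4] [658.0, 139.2, 51.1] [598.2, 140.8, 31.3] [664.4, 142.7, 57.7] [664.8, 143.7, 30.7] [662.8, 145.6, 56.8] [562.0, 146.9, 32.7] [591.9, 147.5, 34.0] [559.6, 148.8, 32.7] [573.3, 152.5, 35.6] [675.4, 185.2, 18.4] [647.5, 206.5, 18.6] [716.3, 218.2, 53.3] [652.1, 246.8, 18.1] [659.3, 263.0, 18.2] [686.9, 268.2, 19.9] [669.3, 277.5, 18.3] [722.6, 289.8, 18.3] [736.0, 302.8, 18.5] 
top 44 [ 431.8 -255.    23.4] [ 431.6 -254.7   23.9] [ 444.6 -241.6   29.7]
side 62 [ 433.8 -257.5   21.7] [ 434.4 -256.5   22.5] [ 447.7 -241.8   26.8]
top 64 [479.8 295.   10.8] [490.6 288.7  12.9] [526.8 310.   18.8]
side 35 [480.3 293.4   9.9] [476.1 294.9  10.6] [495.5 312.6  14.2]
```

View pics/sock.png

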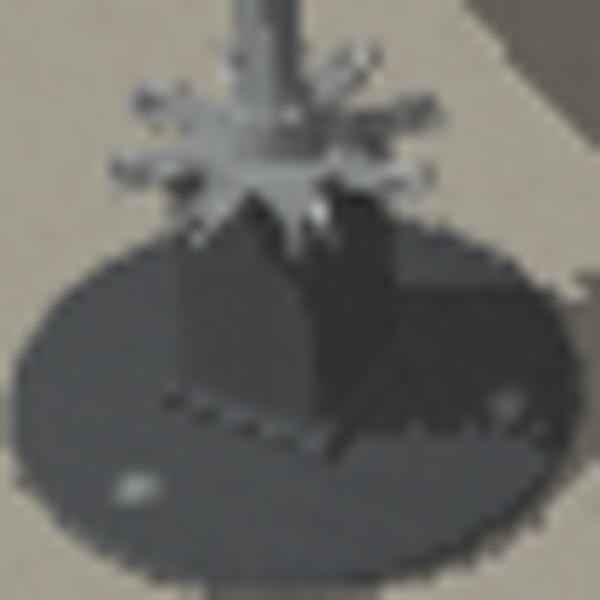

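The socket's front corner is at (320,440) in the crop, with its faces at about 26° and -64° world yaw, matching the depth points. Next I grasp the wheel, closing along y because that is the less certain direction.

```bash
cat >> h.py <<'E'
def down(a):
    a=np.radians(a);y=np.array([np.cos(a),np.sin(a),0]);z=np.array([0,0,-1.]);return np.c_[np.cross(y,z),y,z]
def best(p,a):
    c=[(abs(q[5]),s) for s in(a,a+180) if (q:=ctrl.solve_ik(p,down(s))) is not None];print("yaw",a,c);return down(min(c)[1])
def st(*k):
    s=sensors.read_state();print("t",round(s["t"],2),"pos",np.round(s["eef_pos"],1),"F",np.round(s["force"],1),"w",round(s["grip_width"],2),"gf",round(s["grasp_force"],1),*k);return s
E
python3 - <<'E'
from h import *
# spit numbers
Q=np.load("side_sock.npy");Q=Q[np.linalg.norm(Q[:,:2]-[461,29],axis=1)<40]
e=Q[:,:2]
def cost(a):
    d=np.radians(a);n1=np.array([np.cos(d),np.sin(d)]);n2=np.array([-n1[1],n1[0]])
    p1,p2=e@n1,e@n2;f1,f2=np.percentile(p1,8),np.percentile(p2,8);return np.minimum(abs(p1-f1),abs(p2-f2)).mean()
A=np.arange(0,90,1.);print("socket yaw",A[np.argmin([cost(a) for a in A])])
g=lambda x,y:plane("side",(265+x/13.64-.5,220+y/13.64-.5),10)[:2]
c1,c2,c3=g(168,400),g(325,450),g(392,370)
print(c1,c2,c3,np.degrees(np.arctan2(*(c2-c1)[::-1])),np.degrees(np.arctan2(*(c3-c2)[::-1])))
print("tip side@249",plane("side",(281.5,176.7),249),"proj top of (461,29,249),(461,29,70)",proj("top",(461,29,249)),proj("top",(461,29,70)))
P=(434,-257);R=best((*P,200),90)
ctrl.move_ptp((*P,200),R);print(ctrl.tcp_to_tips);ctrl.gripper_to(44,40);print(ctrl.tcp_to_tips);st()
ctrl.move_l((*P,45),vel=120);s0=st()
print(ctrl.move_l((*P,26),vel=20,threshold=4));st()
E
```

```text
socket yaw 23.0
[439.25372444  38.16945202] [456.25850211   5.70444507] [481.07165954  17.9510026 ] -62.35499706077761 26.26868684023496
tip side@249 [461.39164621  21.16888897 249.        ] proj top of (461,29,249),(461,29,70) [272.21501305 260.4794936 ] [276.94364851 276.28196926]
yaw 90 [(np.float64(2.2771795309581595), 90), (np.float64(0.8644131226316336), 270)]
25.0
25.0
t 3.54 pos [ 434.  -256.9  200. ] F [-0.3 -0.1 -0.6] w 43.84 gf 0.0
t 4.98 pos [ 434.6 -257.5   45.8] F [-0.3 -0.2 -0.3] w 43.83 gf 0.0
True
t 5.86 pos [ 433.7 -256.8   26.5] F [-0.4  0.2  5.5] w 43.79 gf 2.3
```

Run:
```python
from h import *
P=(434,-257)
ctrl.move_l((*P,31),vel=40);ctrl.gripper_to(20,50);st()
ctrl.move_l((*P,150),vel=120);st()
ctrl.move_ptp((430,-40,320),down(270));s=st()
a,da=optics.grab_frame("top");b,db=optics.grab_frame("side");np.savez("w1.npz",a=a,b=b,da=da,db=db)
X=s["eef_pos"];u=proj("top",X).astype(int);v=proj("side",X).astype(int);print(u,v)
cv2.imwrite("pics/w1.png",np.hstack([crop(a,u[0]-30,u[1]-40,60,80,375,500),crop(b,v[0]-45,v[1]-40,100,120,417,500)]))
```

```text
t 6.43 pos [ 434.1 -257.1   31.1] F [-0.4  0.   1.4] w 25.55 gf 49.4
t 7.58 pos [ 433.4 -256.5  149.1] F [ 0.6  0.  -0.9] w 25.18 gf 49.1
t 8.64 pos [429.6 -40.5 318.7] F [ 0.2  0.1 -0.4] w 25.29 gf 49.1
[301 251] [282 167]
```

View pics/w1.png

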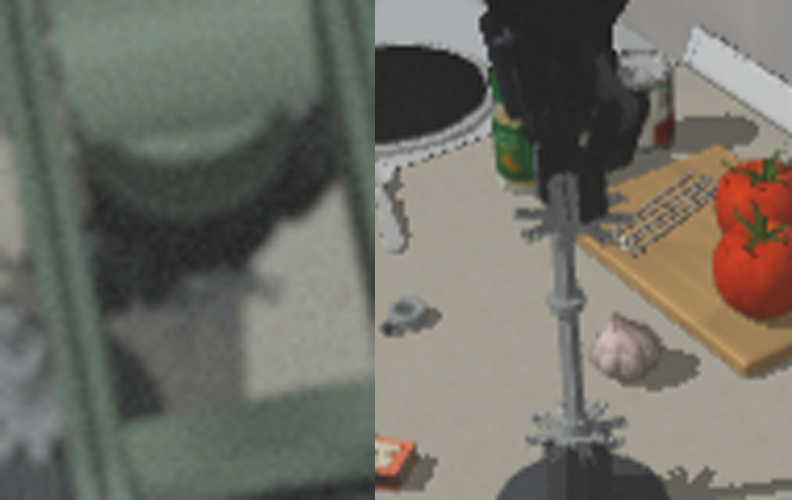

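The side view shows the held wheel's star at crop x of about 515–635 and y of about 218, which is side (285,179). It overlaps the spit's top, so I will check it with depth.

Run:
```python
from h import *
D=np.load("w1.npz");f=lambda a:np.round(a,1)
print("exp wheel",f(proj("side",(429.6,-40.5,290))),f(proj("top",(429.6,-40.5,290))),"tip",f(proj("side",(461,29,249))))
for n,d in(("side",D["db"]),("top",D["da"])):
    P=cloud(n,d).reshape(-1,3)[d.reshape(-1)>0]
    for c,lo,hi in(((430,-40),275,300),((430,-40),300,330),((461,29),215,255),((461,29),190,215)):
        r=np.linalg.norm(P[:,:2]-c,axis=1);Q=P[(r<45)&(P[:,2]>lo)&(P[:,2]<hi)]
        if len(Q):print(n,lo,len(Q),"mean",f(Q.mean(0)),"mid",f((Q.min(0)+Q.max(0))/2),"ext",f(np.ptp(Q,axis=0)))
d=D["db"];P=cloud("side",d)
for v in range(166,196,2): print(v,[f(P[v,u]).tolist() for u in (281,283,285)])
```

```text
exp wheel [283.5 177.9] [302.1 254.2] tip [279.7 175.4]
side 275 165 mean [424.7 -48.7 290.3] mid [430.4 -45.3 292.1] ext [65.8 63.  15.5]
side 300 199 mean [424.5 -47.7 314.2] mid [426.8 -43.3 314.9] ext [21.3 52.4 29.7]
side 215 10 mean [460.7  29.3 221.4] mid [461.   29.1 221.2] ext [ 5.2  7.4 12.3]
side 190 40 mean [463.3  28.1 202.7] mid [465.   28.  202.6] ext [12.2 13.1 23.8]
top 275 93 mean [412.4 -40.6 291.1] mid [412.9 -41.2 291.1] ext [34.8 67.2 17.6]
top 300 45 mean [418.4 -36.5 308.1] mid [421.3 -40.4 309.5] ext [13.9 50.5 18.9]
top 215 30 mean [460.9  31.1 234.6] mid [461.6  30.8 232.7] ext [11.8 11.6 35.3]
top 190 11 mean [458.4  30.6 202.3] mid [459.3  30.4 201.9] ext [ 6.3 11.  22.7]
166 [[430.9, -31.0, 317.2], [415.2, -65.8, 340.2], [418.8, -68.4, 340.1]]
168 [[430.6, -30.8, 311.8], [417.9, -60.7, 331.4], [421.2, -63.9, 331.7]]
170 [[428.0, -34.5, 309.2], [418.2, -59.6, 325.4], [423.6, -59.4, 323.3]]
172 [[427.6, -34.5, 303.9], [419.3, -57.2, 318.5], [423.5, -58.9, 317.7]]
174 [[419.4, -47.5, 308.2], [419.1, -57.0, 313.1], [422.5, -60.1, 313.4]]
176 [[419.6, -46.6, 302.3], [420.0, -54.8, 306.3], [423.5, -57.8, 306.4]]
178 [[417.2, -50.0, 299.5], [420.2, -53.8, 300.2], [420.8, -61.6, 304.1]]
180 [[419.1, -46.0, 291.1], [418.8, -55.5, 296.2], [421.3, -60.2, 297.7]]
182 [[416.3, -50.1, 288.9], [417.1, -57.6, 292.5], [425.8, -52.2, 286.2]]
184 [[410.6, -58.9, 290.4], [414.8, -60.9, 289.7], [640.9, 301.7, 5.2]]
186 [[407.2, -64.1, 289.0], [409.3, -69.4, 291.0], [640.9, 302.5, -3.2]]
188 [[460.4, 26.1, 212.8], [463.6, 21.5, 214.0], [632.6, 289.8, -0.9]]
190 [[460.0, 26.1, 206.9], [464.5, 23.8, 206.1], [626.5, 280.6, -1.3]]
192 [[459.9, 26.7, 200.3], [466.6, 28.0, 196.8], [618.6, 268.5, 0.7]]
194 [[460.6, 28.6, 192.8], [-82.3, -886.1, 930.0], [614.3, 262.3, -2.0]]
```

Run:
```python
from h import *
f=lambda a:np.round(a,1)
T=np.load("top0.npz");S=np.load("side0.npz")
for n,D in(("top",T),("side",S)):
    P=cloud(n,D["d"]);k=D["d"]>0
    r=np.linalg.norm(P[...,:2]-[462,30],axis=2)
    m=k&(r<42)&(P[...,2]>62)&(P[...,2]<82);Q=P[m]
    # min-area enclosing circle in the plane z=73 from pixels
    W=np.array([plane(n,(u,v),72)[:2] for v,u in np.argwhere(m)],np.float32)
    print(n,"star mid",f((Q.min(0)+Q.max(0))/2),f(np.ptp(Q,axis=0)),"circle",[f(x) for x in cv2.minEnclosingCircle(W)])
    m=k&(r<60)&(P[...,2]>5)&(P[...,2]<82)&(P[...,2]<16);W=np.array([plane(n,(u,v),10)[:2] for v,u in np.argwhere(m)],np.float32)
    print(n,"foot circle",[f(x) for x in cv2.minEnclosingCircle(W)])
    # bar centreline per height
    for z0,z1 in((100,145),(182,215),(215,240)):
        m=k&(r<20)&(P[...,2]>z0)&(P[...,2]<z1);vv,uu=np.nonzero(m)
        if n=="side":
            c=[(uu[vv==v].min()+uu[vv==v].max())/2 for v in np.unique(vv)];o=[plane(n,(a,v),np.median(P[v,uu[vv==v],2])) for a,v in zip(c,np.unique(vv))]
            o=np.array(o);d=np.array([.51,.86]);nrm=np.array([.86,-.51]);print(z0,"lateral",f((o[:,:2]@nrm).mean()),"of(462,30)",f(nrm@[462,30]),np.ptp(c))
        else: print(z0,len(uu),f(P[m].mean(0)))
# same check on the held wheel
D=np.load("w1.npz")
for n,d in(("side",D["db"]),("top",D["da"])):
    P=cloud(n,d);r=np.linalg.norm(P[...,:2]-[430,-42],axis=2);m=(d>0)&(r<42)&(P[...,2]>280)&(P[...,2]<297)
    W=np.array([plane(n,(u,v),290)[:2] for v,u in np.argwhere(m)],np.float32);print(n,"held circle",[f(x) for x in cv2.minEnclosingCircle(W)],f(W.min(0)),f(W.max(0)))
```

```text
top star mid [460.5  30.9  72.7] [60.4 63.2 18.3] circle [array([462.1,  30.7]), np.float64(34.0)]
top foot circle [array([460.9,  30.2]), np.float64(59.5)]
100 18 [458.7  30.8 121.7]
182 18 [458.5  30.5 196.2]
215 16 [459.6  31.3 228.5]
side star mid [464.6  30.9  72. ] [65.2 65.3 19.6] circle [array([462.8,  28. ]), np.float64(34.3)]
side foot circle [array([461.4,  23.6]), np.float64(58.4)]
100 lateral 384.1 of(462,30) 382.0 1.0
182 lateral 384.7 of(462,30) 382.0 2.5
215 lateral 384.1 of(462,30) 382.0 1.0
side held circle [array([428.8, -44.7]), np.float64(34.3)] [396.4 -77.3] [462.8 -10.6]
top held circle [array([425.7, -41. ]), np.float64(33.6)] [396.5 -74.6] [429.5  -7.5]
```

Run:
```python
from h import *
P=(462.7,31)
ctrl.move_ptp((*P,300),down(270));ctrl.hold(.2);st()
r=ctrl.move_l((*P,209),vel=45,threshold=6);st(r)
```

```text
t 9.36 pos [462.7  29.9 300.1] F [-0.   0.   0.2] w 25.84 gf 49.2
t 11.2 pos [462.8  31.  211. ] F [-0.7  0.5  4.3] w 25.47 gf 49.7 True
```

Run:
```python
from h import *
ctrl.gripper_to(44);ctrl.move_l((462.7,31,310),vel=120);st()
P=(481,294.5);R=best((*P,150),111)
ctrl.move_ptp((*P,150),R)
a,da=optics.grab_frame("side");np.savez("s2.npz",p=a,d=da)
ctrl.move_l((*P,42),vel=120);r=ctrl.move_l((*P,20),vel=20,threshold=4);s=st(r)
z=s["eef_pos"][2]
ctrl.move_l((*P,z+4.5),vel=40);ctrl.gripper_to(20,50);st()
ctrl.move_l((*P,150),vel=120);st();print(R[:,1])
ctrl.move_ptp((430,100,310),R);s=st()
a2,d2=optics.grab_frame("top");b2,e2=optics.grab_frame("side");np.savez("w2.npz",a=a2,b=b2,da=d2,db=e2)
v=proj("side",s["eef_pos"]-[0,0,25]).astype(int);print(v)
cv2.imwrite("pics/s2.png",np.hstack([crop(a,250,165,70,100,350,500),crop(b2,v[0]-30,v[1]-35,60,70,430,500)]))
```

```text
t 12.5 pos [462.1  31.1 309. ] F [-0.3  0.6 -0.2] w 43.52 gf 0.0
yaw 111 [(np.float64(1.541364954185159), 111), (np.float64(1.600227699404634), 291)]
t 17.01 pos [480.8 294.4  23. ] F [-0.  -0.5  4.4] w 44.0 gf 2.0 True
t 17.57 pos [481.1 294.5  27.6] F [-0.2  0.2  1.8] w 27.05 gf 49.4
t 18.74 pos [480.3 294.2 149. ] F [ 0.3 -1.  -0.8] w 26.88 gf 49.2
[-0.35836795  0.93358043  0.        ]
t 19.75 pos [429.7 100.4 308.9] F [-0.9 -0.8 -0.3] w 26.93 gf 49.2
[252 155]
```

View pics/s2.png

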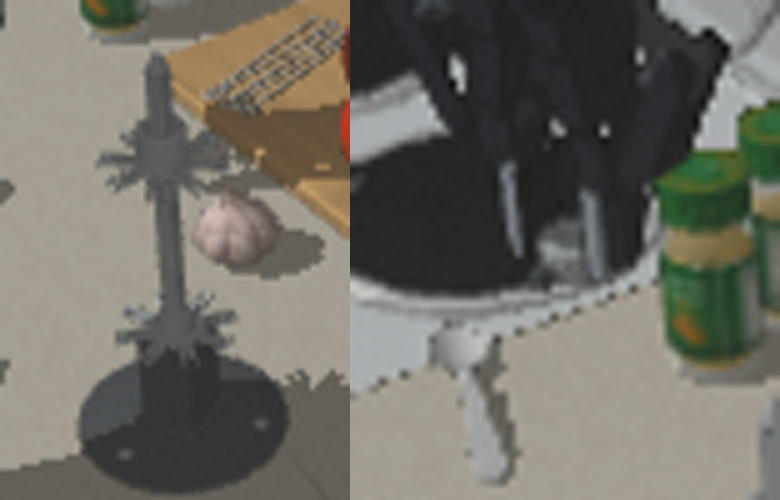

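The left panel shows the wheel home on the shoulder at crop (165,150), with the bar standing out above it. The right panel shows the collar between the fingertips at crop (560,250).

Run:
```python
from h import *
P=(462.7,31);R=sensors.read_state()["eef_rot"]
R=down(111)
ctrl.move_ptp((*P,300),R);ctrl.hold(.2);st()
r=ctrl.move_l((*P,229.5),vel=40,threshold=6);st(r)
```

```text
t 20.46 pos [462.5  32.  299.8] F [-0.  -0.1 -0.7] w 26.95 gf 49.3
t 22.04 pos [462.7  31.  231.5] F [-0.   0.3  4.9] w 26.96 gf 49.8 True
```

Run:
```python
from h import *
from scipy.spatial.transform import Rotation as Ro
P=(462.7,31)
ctrl.gripper_to(44);ctrl.move_l((*P,310),vel=120);st()
q=sensors.read_state()["q"]
for a in(26,-64,116,206):
    R=down(a);i=ctrl.solve_ik((*P,242.5),R);print(a,None if i is None else np.round(i,2))
    for ax in (0,1):
      for sg in(1,-1):
        F=Ro.from_rotvec(sg*np.pi/4*R[:,ax]).as_matrix()@R
        j=ctrl.solve_ik((430,31,430),F);print("  ax",ax,sg,"z",np.round(F[:,2],2),None if j is None else np.round(j,2))
```

```text
t 23.17 pos [462.2  31.1 309.1] F [0.6 1.4 0.1] w 44.38 gf 0.0
26 [-0.12 -0.02  1.82 -0.    1.34 -0.57]
  ax 0 1 z [-0.64 -0.31 -0.71] [ 0.06  0.27  1.29 -0.37  2.3  -0.54]
  ax 0 -1 z [ 0.64  0.31 -0.71] [-0.59 -0.64  2.05  0.68  1.33 -1.07]
  ax 1 1 z [-0.31  0.64 -0.71] [-0.45  0.08  1.5   0.55  2.15 -0.74]
  ax 1 -1 z [ 0.31 -0.64 -0.71] [ 0.35 -0.24  1.8  -0.78  1.5  -0.08]
-64 [-0.12 -0.02  1.82 -0.    1.34  1.  ]
  ax 0 1 z [-0.31  0.64 -0.71] [-0.45  0.08  1.5   0.55  2.15  0.83]
  ax 0 -1 z [ 0.31 -0.64 -0.71] [ 0.35 -0.24  1.8  -0.78  1.5   1.49]
  ax 1 1 z [ 0.64  0.31 -0.71] [-0.59 -0.64  2.05  0.68  1.33  0.5 ]
  ax 1 -1 z [-0.64 -0.31 -0.71] [ 0.06  0.27  1.29 -0.37  2.3   1.03]
116 [-0.12 -0.02  1.82 -0.    1.34 -2.14]
  ax 0 1 z [ 0.31 -0.64 -0.71] [ 0.35 -0.24  1.8  -0.78  1.5  -1.65]
  ax 0 -1 z [-0.31  0.64 -0.71] [-0.45  0.08  1.5   0.55  2.15 -2.31]
  ax 1 1 z [-0.64 -0.31 -0.71] [ 0.06  0.27  1.29 -0.37  2.3  -2.11]
  ax 1 -1 z [ 0.64  0.31 -0.71] [-0.59 -0.64  2.05  0.68  1.33 -2.64]
206 [-0.12 -0.02  1.82 -0.    1.34  2.57]
  ax 0 1 z [ 0.64  0.31 -0.71] [-0.59 -0.64  2.05  0.68  1.33  2.07]
  ax 0 -1 z [-0.64 -0.31 -0.71] [ 0.06  0.27  1.29 -0.37  2.3   2.6 ]
  ax 1 1 z [ 0.31 -0.64 -0.71] None
  ax 1 -1 z [-0.31  0.64 -0.71] [-0.45  0.08  1.5   0.55  2.15  2.4 ]
```

Run:
```python
from h import *
P=(462.7,31);R=down(-64)
ctrl.move_ptp((*P,310),R);ctrl.gripper_to(40)
r=ctrl.move_l((*P,242.5),vel=80,threshold=8);st(r)
ctrl.gripper_to(4,100);ctrl.hold(.2);s=st();print(s["wrist_torque"])
a,d=optics.grab_frame("side");cv2.imwrite("pics/g.png",crop(a,245,130,80,100,480,600))
```

```text
t 26.96 pos [463.2  31.  243.1] F [ 0.  -0.2  0.6] w 40.19 gf 0.0 False
t 27.56 pos [463.3  30.9 243.4] F [-0.7  0.5  5.7] w 7.4 gf 98.1
[-0.03167135  0.00972847 -0.00473152]
```

View pics/g.png

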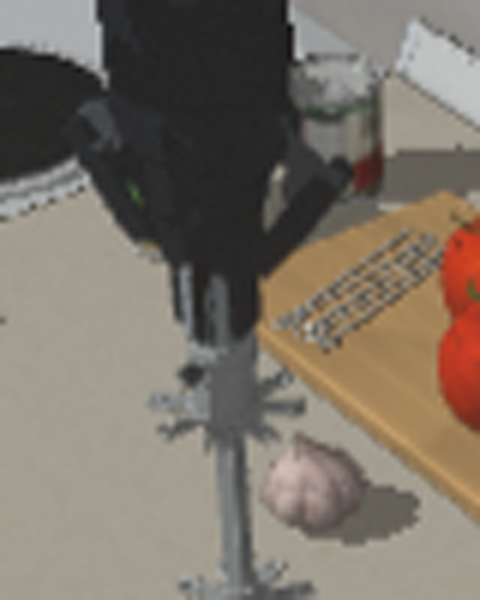

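The collar is on the hub, with its dark knob at (190,375), and the fingertips grip the bar just above it. Now I draw the spit up.

Run:
```python
from h import *
from scipy.spatial.transform import Rotation as Ro
P=(463,31);R=down(-64)
ctrl.gripper_to(4,120)
ctrl.move_l((*P,310),vel=60);st()
ctrl.move_l((*P,420),vel=100);st()
for k in (1/3,2/3,1):
    F=Ro.from_rotvec(-k*np.pi/4*R[:,0]).as_matrix()@R
    ctrl.move_l((463-k*33,31,420+k*15),F,vel=20 );st()
ctrl.hold(.5);s=st();print(s["eef_rot"][:,2])
a,d=optics.grab_frame("side");b,_=optics.grab_frame("top");np.savez("f.npz",a=a,d=d)
cv2.imwrite("pics/f.png",crop(a,180,20,200,240,500,600))
```

```text
t 29.1 pos [462.7  31.  309.4] F [ 0.4 -0.1 -2.7] w 6.77 gf 117.6
t 30.35 pos [462.6  31.  419. ] F [ 0.5 -0.4 -2.4] w 6.81 gf 117.6
t 31.1 pos [452.   31.1 424.7] F [-1.3  0.1 -2.6] w 6.65 gf 117.6
t 31.85 pos [441.2  30.9 430.1] F [-0.5  0.7 -1.8] w 6.99 gf 117.7
t 32.6 pos [430.3  30.9 435.3] F [-0.6 -0.3 -2.5] w 6.93 gf 117.7
t 33.1 pos [430.   30.9 435. ] F [-1.  -0.  -1.9] w 6.89 gf 117.7
[ 0.30985062 -0.63551929 -0.70718302]
```

View pics/f.png

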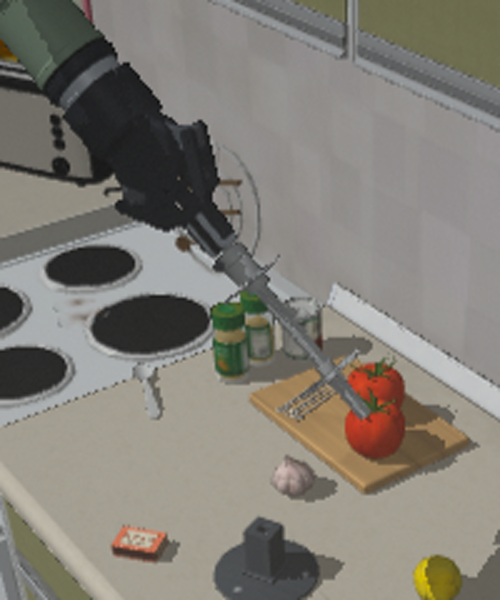

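The spit is out of the stand and leaning, with the loose wheel at (250,270) and collar still up against the fingers. The fixed star is seen edge-on near (335,380), and the stand is empty. I'll check the angle and seating from depth before handing in.

Run:
```python
from h import *
D=np.load("f.npz");P=cloud("side",D["d"]).reshape(-1,3);s=st();g=s["eef_pos"]+6*s["eef_rot"][:,2];zt=s["eef_rot"][:,2]
L=(P-g)@zt;r=np.linalg.norm(P-g-np.outer(L,zt),axis=1);m=(L>60)&(L<230)&(r<45)
Q=P[m&(r<16)];v=np.linalg.svd(Q-Q.mean(0))[2][0];v*=np.sign(v@zt);print("axis tilt from vertical",np.degrees(np.arccos(-v[2])),"vs tool",np.degrees(np.arccos(v@zt)))
for a in range(10,235,6):
    k=(L>=a)&(L<a+6)&(r<45);print(a,k.sum(),np.round(np.percentile(r[k],90),1) if k.any() else "",end=" | ")
k=(L>20)&(L<235)&(r<45);print("\nmin z",P[k][:,2].min())
```

```text
t 33.2 pos [430.  31. 435.] F [ 0.3  0.5 -2.7] w 7.38 gf 117.7
axis tilt from vertical 44.411731900810054 vs tool 0.6497412198784976
10 40 17.2 | 16 32 14.0 | 22 35 23.9 | 28 41 24.0 | 34 36 14.0 | 40 34 13.8 | 46 33 13.8 | 52 52 33.6 | 58 37 21.4 | 64 23 12.1 | 70 15 7.0 | 76 16 6.7 | 82 15 6.8 | 88 16 6.4 | 94 17 6.6 | 100 15 6.5 | 106 16 6.9 | 112 17 7.8 | 118 15 7.1 | 124 14 6.9 | 130 16 6.4 | 136 16 6.1 | 142 16 6.4 | 148 15 7.2 | 154 17 8.6 | 160 22 10.5 | 166 74 33.2 | 172 14 6.1 | 178 18 6.9 | 184 14 6.0 | 190 15 6.2 | 196 14 6.7 | 202 13 7.1 | 208 17 6.3 | 214 12 7.4 | 220 0  | 226 0  | 232 0  | 
min z 272.3162983151269
```

```bash
python3 -c "
from plant import ctrl
print(ctrl.finish_job())"
```

```text
the job is handed in; nothing more can be done
None
```

The job is handed in: the wheel and collar sit home on the spit, which is out of its stand and held still about 45° from upright, pointed end higher, lowest point about 27 cm above the worktop.

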